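Put two repair screwdrivers away beside their like and shut the drawer

TASK

Put the two wooden-handled screwdrivers from the bench into the open top drawer of the black chest, each lying flat and lengthwise (front to back, either end first) in the row that already holds a screwdriver of its own length: long with long, short with short. Then push the drawer fully shut, leaving the two screwdrivers already in the drawer in their rows and the glue bottle, work post and tool cup where they stand.

Things in the scene. Friction and masses are not known exactly. Their poses are not given: they have to be found in the camera images.
- long_driver: the LONG loose screwdriver, 150 mm long: pale wooden handle 92 mm long, 22 x 22 mm with rounded edges (last 12 mm a narrower brass collar), then a 7 mm steel blade. Origin mid-length on its axis, 11 mm above what it lies on; handle to -x, blade to +x; handle middle (grip here) at x = -35 mm. Starts on the pale mat on the bench
- short_driver: the SHORT loose screwdriver, 100 mm long: pale wooden handle 62 mm long, 22 x 22 mm with rounded edges (last 12 mm a narrower brass collar), then a 7 mm steel blade. Origin mid-length on its axis, 11 mm above what it lies on; handle to -x, blade to +x; handle middle (grip here) at x = -25 mm. Starts on the pale mat on the bench
- long_sample: the LONG screwdriver, 150 mm long: pale wooden handle 92 mm long, 22 x 22 mm with rounded edges (last 12 mm a narrower brass collar), then a 7 mm steel blade. Origin mid-length on its axis, 11 mm above what it lies on; handle to -x, blade to +x; handle middle (grip here) at x = -35 mm. Already in a drawer row, near the side wall: that row is for long ones
- short_sample: the SHORT screwdriver, 100 mm long: pale wooden handle 62 mm long, 22 x 22 mm with rounded edges (last 12 mm a narrower brass collar), then a 7 mm steel blade. Origin mid-length on its axis, 11 mm above what it lies on; handle to -x, blade to +x; handle middle (grip here) at x = -25 mm. Already in a drawer row, near the side wall: that row is for short ones
- drawer (a joint): how far the top drawer is open, m: 0 shut, 0.2 fully open; starts 0.175 to 0.195 open. Friction about 1.5 N. The chest is black, 290 mm deep, 286 mm wide, 130 mm high, fixed to the bench; only its top drawer moves
- drawer_floor (a point): on the drawer's inner floor, mid-width at the inside of its front panel (moves with it), 76 mm above the bench; x to the drawer's back, y across, z up. Inside spans x 0 to 255, y -127 to +127 mm; side walls 4 mm thick, 30 mm high. A divider 6 mm thick, 22 mm high along y = 0 parts two rows, +y and -y. Only x below (joint value - 4 mm) is uncovered by the chest's top
- drawer_handle (a point): middle of the drawer's level aluminium bar handle, 110 mm long, 104 mm above the bench, 35 mm in front of the front panel (12 mm thick, its top 127 mm above the bench); axes as drawer_floor. Pushing it or the panel along +x shuts the drawer
- glue_bottle: white glue bottle with a red cap, 48 mm in diameter, 110 mm tall; stays where it is. Origin: centre of its underside
- post_stand: black upright work post on a round foot 84 mm across, 125 mm tall; stays where it is. Origin: centre of its underside
- tool_cup: black round cup, 80 mm across, with coloured tool handles standing up to 160 mm high; stays where it is. Origin: centre of its underside
There are look-alikes about, which are no part of the job. What is shaped like the short_sample but turquoise is not meant. What is shaped like the short_driver but orange is not meant.

How it is judged:
On the way:
1. both loose screwdrivers lie let go in the rows of their like, with the drawer still open (value of joint drawer above 0.06 m and ((y of long_driver in the frame of drawer_floor between 0.012 and 0.121 m and y of long_sample in the frame of drawer_floor between 0.012 and 0.121 m and y of short_driver in the frame of drawer_floor between -0.121 and -0.012 m and y of short_sample in the frame of drawer_floor between -0.121 and -0.012 m) or (y of long_driver in the frame of drawer_floor between -0.121 and -0.012 m and y of long_sample in the frame of drawer_floor between -0.121 and -0.012 m and y of short_driver in the frame of drawer_floor between 0.012 and 0.121 m and y of short_sample in the frame of drawer_floor between 0.012 and 0.121 m)) and z of long_driver in the frame of drawer_floor between 0.004 and 0.017 m and x of long_driver in the frame of drawer_floor between 0 and 0.255 m and angle between long_driver's own x axis and vertical between 1.42 and 1.72 rad and angle between the x axis of each of long_driver, long_sample, short_driver, short_sample and the x axis of drawer_floor, either way round below 0.45 rad and z of long_sample in the frame of drawer_floor between 0.004 and 0.017 m and x of long_sample in the frame of drawer_floor between 0 and 0.255 m and angle between long_sample's own x axis and vertical between 1.42 and 1.72 rad and z of short_driver in the frame of drawer_floor between 0.004 and 0.017 m and x of short_driver in the frame of drawer_floor between 0 and 0.255 m and angle between short_driver's own x axis and vertical between 1.42 and 1.72 rad and z of short_sample in the frame of drawer_floor between 0.004 and 0.017 m and x of short_sample in the frame of drawer_floor between 0 and 0.255 m and angle between short_sample's own x axis and vertical between 1.42 and 1.72 rad and contact force between the fingers and long_driver below 0.05 N and contact force between the fingers and long_sample below 0.05 N and contact force between the fingers and short_driver below 0.05 N and contact force between the fingers and short_sample below 0.05 N), for 0.2 s.
At the end, for the whole second after the job is handed in: The drawer is open by less than 6 mm; inside it both long screwdrivers lie in one row and both short ones in the other (origins at least 12 mm from the divider's middle), flat on the floor (axis level within 0.15 rad, at most 17 mm above the floor), within 0.45 rad of front-to-back, at rest (value of joint drawer below 0.006 m and ((y of long_driver in the frame of drawer_floor between 0.012 and 0.121 m and y of long_sample in the frame of drawer_floor between 0.012 and 0.121 m and y of short_driver in the frame of drawer_floor between -0.121 and -0.012 m and y of short_sample in the frame of drawer_floor between -0.121 and -0.012 m) or (y of long_driver in the frame of drawer_floor between -0.121 and -0.012 m and y of long_sample in the frame of drawer_floor between -0.121 and -0.012 m and y of short_driver in the frame of drawer_floor between 0.012 and 0.121 m and y of short_sample in the frame of drawer_floor between 0.012 and 0.121 m)) and z of long_driver in the frame of drawer_floor between 0.004 and 0.017 m and x of long_driver in the frame of drawer_floor between 0 and 0.255 m and angle between long_driver's own x axis and vertical between 1.42 and 1.72 rad and angle between the x axis of each of long_driver, long_sample, short_driver, short_sample and the x axis of drawer_floor, either way round below 0.45 rad and z of long_sample in the frame of drawer_floor between 0.004 and 0.017 m and x of long_sample in the frame of drawer_floor between 0 and 0.255 m and angle between long_sample's own x axis and vertical between 1.42 and 1.72 rad and z of short_driver in the frame of drawer_floor between 0.004 and 0.017 m and x of short_driver in the frame of drawer_floor between 0 and 0.255 m and angle between short_driver's own x axis and vertical between 1.42 and 1.72 rad and z of short_sample in the frame of drawer_floor between 0.004 and 0.017 m and x of short_sample in the frame of drawer_floor between 0 and 0.255 m and angle between short_sample's own x axis and vertical between 1.42 and 1.72 rad and linear speed of each of long_driver, long_sample, short_driver, short_sample below 0.02 m/s and contact force between the fingers and long_driver below 0.05 N and contact force between the fingers and long_sample below 0.05 N and contact force between the fingers and short_driver below 0.05 N and contact force between the fingers and short_sample below 0.05 N); the robot touches nothing.
It fails at once if the glue bottle is pushed more than 30 mm or tipped (distance of glue_bottle from where it was at the start of the episode above 0.03 m or angle between glue_bottle's own z axis and vertical above 0.5 rad).
It fails at once if the post stand is pushed more than 30 mm or tipped (distance of post_stand from where it was at the start of the episode above 0.03 m or angle between post_stand's own z axis and vertical above 0.5 rad).
It fails at once if the tool cup is pushed more than 30 mm or tipped (distance of tool_cup from where it was at the start of the episode above 0.03 m or angle between tool_cup's own z axis and vertical above 0.5 rad).
It also fails if it takes over 72 s, if anything falls off the work surface, if the arm or the gripper's body presses on something with over 40 N, if the wrist force passes 120 N, or if a joint passes its speed limit or range.

ROBOT

A 6-joint arm with a two-finger parallel gripper is mounted at the origin on the work surface. World frame = base frame: x ahead of the robot, y to its left, z up, the work surface at z = 0. Lengths are in m, angles in rad, forces in N, time in s.
With the tool pointing down it reaches from about 0.35 to 0.975 m from the base axis. Payload 4.9 kg.
Tool frame: the origin (TCP) lies between the finger pads; the fingertips stand 25 mm ahead of it and the grasp point (between the pads) lies 6 mm ahead of it; z points along the fingers, y is the line along which they close (so a half turn about z gives the same grasp; the last joint's range is limited). The gripper opens to 85 mm and grips with 20 to 120 N. Pads are 22 mm wide; open, the fingers measure 114 mm over their backs; the gripper's body (76 mm by 85 mm) begins 54 mm behind the grasp point. The pads swing forward as they close: fully open they stand 13 mm farther back than shut.
Start: joints at [-1.434, 0.053, 1.613, -0, 1.476, -0.119], TCP at [0.158, -0.605, 0.256] pointing down, gripper open.
Joint ranges: [-3.01, 3.01], [-1.01, 2.22], [0.06, 2.58], [-1.02, 4.17], [0.09, 2.62], [-3.14, 3.14]. Speed limits (rad/s): [2.57, 2.57, 3.14, 3.14, 3.14, 3.14].

INTERFACE

Orientations are given as a unit quaternion [w, x, y, z].
In Python, from plant import manip gives the robot as it stands.
- The arm moves only by the shell command python3 -m inch 'ROWS'. ROWS is JSON, a list of rows, each a list of 3 entries, a list of its own where there are three numbers: the shift along the tool's x, y, z in m, then the turn, a rotation vector about the tool's x, y, z in rad, then the opening, from 0 (shut) to 1 (fully open). A call has 1 to 8 rows; each row shifts and turns the commanded pose from where the row before left it, along the tool's axes as they then stand; what a row does not reach is not made up. A row lasts 1/10 s, in which the tool goes at most 50 mm and 8.59 degrees, less where a joint would pass 70% of its speed; a pose out of reach is approached as far as the arm can. A call with a gripper value outside its range is refused whole. The fingers move at their own pace and stop on an object; the grip force is fixed at half the most. Time passes only in rows, so rows that do not move let the fingers close. It gives the time, the measured TCP pose, the force, the opening and the grip force at its end, in the units of the state.
- manip.state(): the state, without advancing time (a new reading comes with each control period).
- manip.grab_frame(name): name is "scene" or "top"; returns (picture, depth): 400x640x3 uint8, red, green, blue; 400x640 float32, m along the optical axis (not along the pixel's ray), 0 where there is no reading.
- manip.camera_params(name): a dict with "camera_matrix" (3x3 intrinsics, pixels), "k1" (the pictures are not rectified: a ray, as slopes to the right and down, at radius r is drawn at 1 + k1 r^2 times it, then the intrinsics apply), "rvec" (rotation vector, rad) and "tvec" (3), from world to camera coordinates, as OpenCV has them. Camera axes: x right, y down, z forward; pixel columns grow to the right and rows downward; lengths in m; the calibration is good to about 2 mm. A picture is of the moment at which its call begins. camera_params takes no time and is no camera call.
- manip.job_done(): hands the job in; it is judged then, once.
Trained networks look in the newest picture that a camera, given by its name, has taken for a name from the list of things; names that differ only in an ending like _2 or _b are one class to them, and where a whole thing is asked for, a point or a joint stands for the part that bears it (a point fixed in the world has none). Each returns a list of dicts, best first, with "score" (0 to 1); they miss things now and then, are a little off and sometimes report something else, mostly with a low value. They report only what shows in the picture. A call takes as long as a camera call. They do not tell look-alikes from the thing itself.
- manip.look_for(camera, label): "point" ([x, y, z] in m, in world coordinates, good to about 4 mm: the middle of the surface that is visible of it).
The state is a dict: "time": time; "joint_pos": joint angles; "joint_vel": joint speeds; "joint_efforts": joint torques, N m; "tool_pos": TCP position; "tool_rot": TCP orientation; "contact_force": force on the tool from outside, world axes, zero at the start; "ft_torque": the same for the moment, N m; "gripper_width": opening from 0.0 (shut) to 1.0 (fully open); "grasp_force": force on a finger pad.
Only numpy, scipy, OpenCV 4.12 (cv2) and the standard library are available. Lean on these libraries where they do the work, as an engineer would, in place of code of your own. Each camera call takes 0.05 s, during which the arm holds its last target. There are 200 camera calls.

## Working session

There is one attempt and no reset: what is moved stays moved. The work goes in short steps, Python scripts to look and compute and a shell command to move; the robot and the scene stay as the last step left them, time stands still between calls to the robot, and variables do not carry over. Pictures are saved under pics/ and viewed, at most 10 in all, crops included, and the job is handed in when it is done.

```bash
mkdir -p pics; ls; cat > h.py <<'E'
import numpy as np, cv2
from plant import manip
def params(c):
    p=manip.camera_params(c); R=cv2.Rodrigues(np.array(p["rvec"],float))[0]
    return np.array(p["camera_matrix"],float),float(p["k1"]),R,np.array(p["tvec"],float).ravel()
def ray(c,uv):
    K,k1,R,t=params(c)
    n=cv2.undistortPoints(np.array(uv,float).reshape(-1,1,2),K,np.array([k1,0,0,0,0.]))[:,0]
    return n,R,t
def px(c,uv,depth):  # pixel -> world by depth
    n,R,t=ray(c,uv); uv=np.array(uv).reshape(-1,2)
    d=np.array([depth[int(round(v)),int(round(u))] for u,v in uv])
    return (np.c_[n,np.ones(len(n))]*d[:,None]-t)@R
def onz(c,uv,z):     # pixel -> world on plane z
    n,R,t=ray(c,uv); D=np.c_[n,np.ones(len(n))]@R; C=-R.T@t
    return C+D*((z-C[2])/D[:,2])[:,None]
def cloud(c,depth):
    h,w=depth.shape; g=np.stack(np.meshgrid(np.arange(w),np.arange(h)),-1).reshape(-1,2)
    n,R,t=ray(c,g); return ((np.c_[n,np.ones(len(n))]*depth.reshape(-1,1)-t)@R).reshape(h,w,3)
def proj(c,P):
    K,k1,R,t=params(c)
    return cv2.projectPoints(np.array(P,float).reshape(-1,1,3),cv2.Rodrigues(R)[0],t,K,np.array([k1,0,0,0,0.]))[0][:,0]
E
python3 - <<'E'
from h import *
for c in("top","scene"):
    im,d=manip.grab_frame(c); cv2.imwrite(f"pics/{c}0.png",im[:,:,::-1]); np.save(f"{c}0.npy",d)
    for l in "long_driver short_driver long_sample short_sample drawer_handle drawer_floor glue_bottle post_stand tool_cup".split():
        r=manip.look_for(c,l); print(c,l,[(np.round(x["point"],3).tolist(),round(x["score"],2)) for x in r])
s=manip.state(); print(s["time"],s["tool_pos"],s["tool_rot"],s["contact_force"])
E
```

```text
pics
top long_driver []
top short_driver [([0.587, 0.267, 0.023], 0.54), ([0.562, 0.399, 0.023], 0.44)]
top long_sample [([0.541, -0.07, 0.097], 0.75), ([0.545, -0.524, 0.063], 0.54)]
top short_sample [([0.585, -0.282, 0.099], 0.5)]
top drawer_handle [([0.574, -0.183, 0.073], 0.77)]
top drawer_floor [([0.573, -0.184, 0.078], 0.92)]
top glue_bottle [([0.386, 0.541, 0.074], 0.81)]
top post_stand [([0.707, 0.212, 0.012], 0.84)]
top tool_cup [([0.545, -0.523, 0.063], 0.89), ([0.708, 0.212, 0.016], 0.29)]
scene long_driver [([0.414, 0.307, 0.024], 0.52), ([0.534, -0.18, 0.077], 0.36)]
scene short_driver [([0.598, 0.271, 0.023], 0.68), ([0.569, 0.397, 0.021], 0.49), ([0.556, -0.07, 0.094], 0.25)]
scene long_sample [([0.554, -0.072, 0.095], 0.48)]
scene short_sample [([0.571, -0.381, 0.021], 0.56), ([0.59, -0.283, 0.096], 0.43)]
scene drawer_handle [([0.534, -0.178, 0.077], 0.67), ([0.724, 0.226, 0.012], 0.41)]
scene drawer_floor [([0.532, -0.18, 0.078], 0.62), ([0.564, -0.518, 0.066], 0.28)]
scene glue_bottle [([0.406, 0.552, 0.063], 0.62)]
scene post_stand [([0.725, 0.222, 0.014], 0.8)]
scene tool_cup [([0.564, -0.522, 0.064], 0.65)]
1.0 [ 0.15813096 -0.60465119  0.25631289] [ 1.06443022e-05  9.91830820e-01  1.27560278e-01 -1.86091791e-05] [ 0.41724745 -0.03952342  0.25866344]
```

View pics/top0.png

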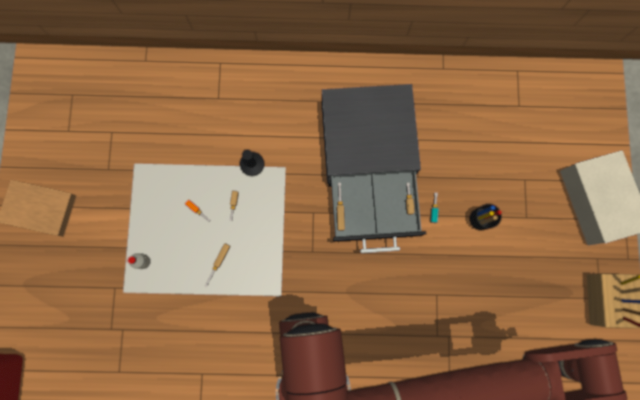

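View pics/scene0.png

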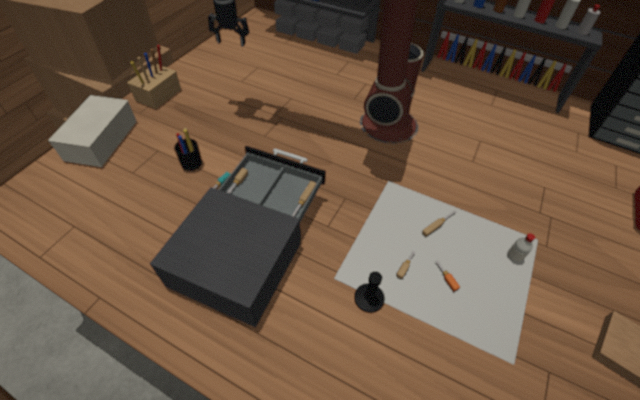

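The top view shows the long wooden driver at about (218,263), the short one at (234,204) and the orange decoy at (197,210). In the drawer, the long sample is in the left row (340,205) and the short one in the right row (409,198). The two cameras disagree by about 15 mm, so I'll check that with my own measurements.

```bash
python3 - <<'E'
from h import *
D={}
for c,rois in (("top",{"long":(200,238,240,290),"short":(226,185,244,224),"lsamp":(333,182,348,232),"ssamp":(403,180,416,216),"post":(236,146,268,178)}),
  ("scene",{"long":(418,205,462,240),"short":(394,248,420,281),"lsamp":(292,178,318,215),"ssamp":(229,167,249,195),"post":(350,268,390,314)})):
    im=cv2.imread(f"pics/{c}0.png"); d=np.load(f"{c}0.npy"); P=cloud(c,d); K,k1,R,t=params(c)
    print(c,"cam",np.round(-R.T@t,3),"K",K[0,0],k1,"bench z",np.round(P[[330,330,100],[200,60,60],2] if c=="top" else P[[330,100,250],[330,340,120],2],4))
    hsv=cv2.cvtColor(im,cv2.COLOR_BGR2HSV).astype(int)
    for n,(a,b,e,f) in rois.items():
        h=hsv[b:f,a:e]; Q=P[b:f,a:e]
        if n=="post": m=h[:,:,2]<60
        else: m=(h[:,:,0]<30)&(h[:,:,1]>70)&(h[:,:,2]>90)
        q=Q[m]; v,u=np.nonzero(m); uv=np.c_[u+a,v+b].astype(float)
        z=np.percentile(q[:,2],[10,50,90])
        w=onz(c,uv,{"lsamp":.09,"ssamp":.09,"post":.01}.get(n,.014))
        cen=w[:,:2].mean(0); U,S,V=np.linalg.svd(w[:,:2]-cen,full_matrices=False); s=(w[:,:2]-cen)@V[0]
        print(c,n,m.sum(),"z",z.round(3),"depthmed",np.median(q,0).round(3),"mid",cen.round(4),"axis",V[0].round(3),"len",np.ptp(s).round(3),"ends",(cen+V[0]*s.min()).round(3),(cen+V[0]*s.max()).round(3),"wid",np.ptp((w[:,:2]-cen)@V[1]).round(3))
E
```

```text
top cam [0.323 0.005 1.595] K 491.5149439744985 0.00565651500676051 bench z [0.0029 0.0002 0.0011]
top long 179 z [0.017 0.023 0.027] depthmed [0.407 0.304 0.023] mid [0.4072 0.3061] axis [-0.905  0.426] len 0.089 ends [0.445 0.288] [0.365 0.326] wid 0.021
top short 110 z [0.017 0.022 0.026] depthmed [0.592 0.273 0.022] mid [0.5929 0.2743] axis [-0.996  0.088] len 0.06 ends [0.621 0.272] [0.561 0.277] wid 0.021
top lsamp 233 z [0.078 0.097 0.102] depthmed [ 0.531 -0.069  0.097] mid [ 0.5326 -0.0686] axis [-1.     0.027] len 0.095 ends [ 0.582 -0.07 ] [ 0.488 -0.067] wid 0.036
top ssamp 151 z [0.085 0.097 0.102] depthmed [ 0.575 -0.285  0.097] mid [ 0.576  -0.2864] axis [-0.997 -0.08 ] len 0.063 ends [ 0.609 -0.284] [ 0.546 -0.289] wid 0.026
top post 415 z [0.009 0.016 0.126] depthmed [0.708 0.216 0.016] mid [0.7179 0.2231] axis [-0.894 -0.449] len 0.084 ends [0.758 0.243] [0.683 0.206] wid 0.072
scene cam [1.17  0.28  0.946] K 371.9476169664286 -0.046587006256795016 bench z [-0.0022 -0.0047 -0.0035]
scene long 177 z [-0.001  0.019  0.022] depthmed [0.412 0.307 0.019] mid [0.3961 0.3108] axis [ 0.923 -0.384] len 0.179 ends [0.285 0.357] [0.451 0.288] wid 0.027
scene short 116 z [0.016 0.02  0.022] depthmed [0.601 0.273 0.02 ] mid [0.5961 0.2724] axis [ 0.997 -0.079] len 0.06 ends [0.564 0.275] [0.623 0.27 ] wid 0.019
scene lsamp 185 z [0.081 0.096 0.098] depthmed [ 0.539 -0.07   0.096] mid [ 0.5392 -0.0684] axis [0.961 0.275] len 0.123 ends [ 0.49  -0.082] [ 0.609 -0.048] wid 0.063
scene ssamp 145 z [0.    0.094 0.099] depthmed [ 0.577 -0.288  0.094] mid [ 0.5764 -0.2973] axis [0.653 0.758] len 0.075 ends [ 0.551 -0.327] [ 0.6  -0.27] wid 0.051
scene post 780 z [0.008 0.012 0.123] depthmed [0.729 0.222 0.012] mid [0.712  0.2196] axis [0.989 0.145] len 0.121 ends [0.641 0.209] [0.761 0.227] wid 0.077
```

```bash
python3 - <<'E'
import cv2
a=cv2.imread("pics/top0.png")
x=cv2.resize(a[80:300,120:500],None,fx=2.1,fy=2.1,interpolation=cv2.INTER_CUBIC); cv2.imwrite("pics/top0z.png",x)
E
```

```text
(no output)
```

View pics/top0z.png

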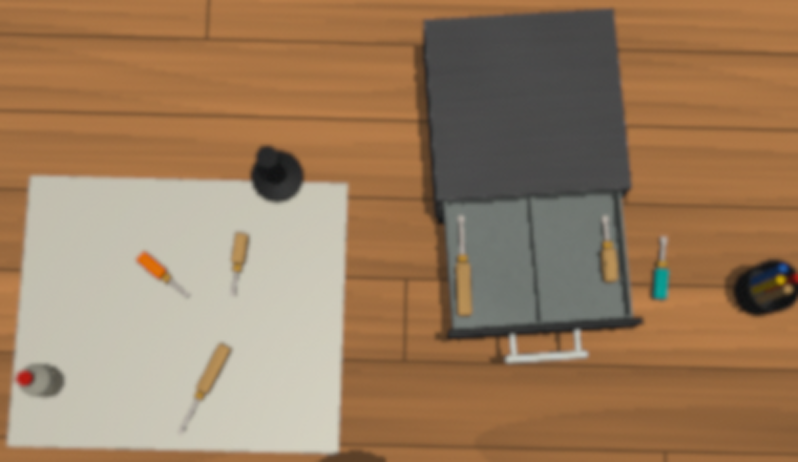

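The zoom confirms this: wooden long (212,370), wooden short (239,252) and decoys orange and turquoise. The divider runs (530,197)-(538,322), and the bar handle (507,358)-(587,354). I'll work out the drawer frame and start moving to the long driver.

```bash
python3 - <<'E'
from h import *
z=lambda *p:[(x/2.1+120,y/2.1+80) for x,y in p]
for n,p,h in (("divider",z((530,197),(538,322)),.098),("paneltop",z((447,335),(641,322)),.127),("bar",z((507,358),(587,354)),.104),("chestfront",z((443,199),(629,188)),.130),("chestback",z((424,20),(612,10)),.130)):
    w=onz("top",p,h)[:,:2]; d=w[1]-w[0]; print(n,w.round(3).tolist(),"deg",np.degrees(np.arctan2(d[1],d[0])).round(1),"len",np.hypot(*d).round(3))
P=cloud("top",np.load("top0.npy"))
# panel top: points z 0.118..0.132, x<0.5
for lo,hi,xr in((.118,.134,(.40,.52)),(.12,.14,(.55,1.1))):
    m=(P[...,2]>lo)&(P[...,2]<hi)&(P[...,0]>xr[0])&(P[...,0]<xr[1])&(P[...,1]>-.4)&(P[...,1]<.05)
    q=P[m][:,:2]; r=cv2.minAreaRect(q.astype(np.float32)); print(m.sum(),r, q.min(0),q.max(0))
E
python3 -m inch '[[[0,0,0],[0,0,-0.149],1],[[0,0,0],[0,0,-0.149],1],[[0,0,0],[0,0,-0.149],1],[[0,0,0],[0,0,-0.149],1],[[0,0,0],[0,0,-0.149],1],[[0,0,0],[0,0,-0.149],1],[[0,0,0],[0,0,-0.149],1],[[0,0,0],[0,0,-0.149],1]]'
python3 -m inch '[[[0,0,0],[0,0,-0.149],1],[[0,0,0],[0,0,-0.149],1],[[0,0,0],[0,0,-0.149],1],[[0,0,0],[0,0,-0.149],1],[[0,0,0],[0,0,-0.149],1],[[0,0,0],[0,0,-0.149],1],[[0,0,0],[0,0,-0.149],1],[[0,0,0],[0,0,-0.149],1]]'
python3 -m inch '[[[0,0,0],[0,0,-0.061],1],[[-0.007,0.046,0],[0,0,0],1],[[-0.007,0.046,0],[0,0,0],1],[[-0.007,0.046,0],[0,0,0],1],[[-0.007,0.046,0],[0,0,0],1],[[-0.007,0.046,0],[0,0,0],1]]'
```

```text
divider [[0.669, -0.168], [0.483, -0.181]] deg -176.2 len 0.187
paneltop [[0.458, -0.047], [0.483, -0.325]] deg -84.9 len 0.278
bar [[0.429, -0.135], [0.437, -0.251]] deg -85.9 len 0.116
chestfront [[0.656, -0.038], [0.679, -0.309]] deg -85.2 len 0.272
chestback [[0.929, -0.005], [0.952, -0.287]] deg -85.3 len 0.283
382 ((0.47443246841430664, -0.18624629080295563), (0.01265237107872963, 0.27817484736442566), 5.1189093589782715) [ 0.45696852 -0.32447063] [ 0.49038907 -0.04770861]
7925 ((0.8065927028656006, -0.15813760459423065), (0.2811713218688965, 0.2875400483608246), 5.217938423156738) [ 0.65363903 -0.31258835] [ 0.9562833  -0.00536244]
time: 1.8
tool_pos: [0.1581, -0.6047, 0.2563]
tool_rot: [0.0, 0.747, 0.665, -0.0]
contact_force: [-0.4, -0.9, -0.2]
gripper_width: 1.001
grasp_force: 0.0
time: 2.6
tool_pos: [0.1581, -0.6046, 0.2563]
tool_rot: [-0.0, 0.245, 0.969, 0.0]
contact_force: [0.5, -0.2, -0.3]
gripper_width: 1.0
grasp_force: 0.0
time: 3.2
tool_pos: [0.2886, -0.41, 0.2564]
tool_rot: [0.0, 0.219, 0.976, -0.0]
contact_force: [0.3, -1.1, 0.6]
gripper_width: 0.999
grasp_force: 0.0
```

```bash
python3 -m inch '[[[-0.0074,0.0463,0],[0,0,0],1],[[-0.0074,0.0463,0],[0,0,0],1],[[-0.0074,0.0463,0],[0,0,0],1],[[-0.0074,0.0463,0],[0,0,0],1],[[-0.0074,0.0463,0],[0,0,0],1],[[-0.0074,0.0463,0],[0,0,0],1],[[-0.0074,0.0463,0],[0,0,0],1],[[-0.0074,0.0463,0],[0,0,0],1]]'
python3 -m inch '[[[0.0282,0.0364,0],[0,0,0],1],[[0.0282,0.0364,0],[0,0,0],1],[[0.0282,0.0364,0],[0,0,0],1],[[0.0282,0.0364,0],[0,0,0],1],[[0.0282,0.0364,0],[0,0,0],1],[[0.0282,0.0364,0],[0,0,0],1],[[0.0282,0.0364,0],[0,0,0],1],[[0.0282,0.0364,0],[0,0,0],0.7]]'
python3 -m inch '[[[0.0282,0.0364,0],[0,0,0],0.7],[[0,0,0.045],[0,0,0],0.7],[[0,0,0.045],[0,0,0],0.7],[[0,0,0.04],[0,0,0],0.7],[[0,0,0],[0,0,0],0.7],[[0,0,0],[0,0,0],0.7]]'
```

```text
time: 4.0
tool_pos: [0.5004, -0.1, 0.2567]
tool_rot: [0.001, 0.219, 0.976, -0.0]
contact_force: [1.3, -0.4, -0.5]
gripper_width: 0.996
grasp_force: 0.0
time: 4.8
tool_pos: [0.419, 0.2596, 0.2567]
tool_rot: [0.0, 0.219, 0.976, 0.0]
contact_force: [1.3, 0.5, -0.5]
gripper_width: 0.857
grasp_force: 0.0
time: 5.4
tool_pos: [0.4097, 0.3027, 0.1266]
tool_rot: [-0.0, 0.219, 0.976, -0.0]
contact_force: [-0.1, 0.5, -0.2]
gripper_width: 0.692
grasp_force: 0.0
```

```bash
python3 -m inch '[[[-0.001,0.001,0.03],[0,0,0],0.7],[[0,0,0.03],[0,0,0],0.7],[[0,0,0.02],[0,0,0],0.7],[[0,0,0.0175],[0,0,0],0.7],[[0,0,0],[0,0,0],0.7]]'
python3 -m inch '[[[0,0,0],[0,0,0],0],[[0,0,0],[0,0,0],0],[[0,0,0],[0,0,0],0],[[0,0,0],[0,0,0],0],[[0,0,0],[0,0,0],0],[[0,0,0],[0,0,0],0],[[0,0,0],[0,0,0],0]]'
```

```text
time: 5.9
tool_pos: [0.4118, 0.3034, 0.0297]
tool_rot: [0.0, 0.219, 0.976, 0.0]
contact_force: [-1.4, -0.3, -0.7]
gripper_width: 0.699
grasp_force: 0.0
time: 6.6
tool_pos: [0.4129, 0.3042, 0.0314]
tool_rot: [0.002, 0.219, 0.976, 0.001]
contact_force: [0.6, -0.3, 5.8]
gripper_width: 0.238
grasp_force: 62.2
```

```bash
python3 -m inch '[[[0,0,-0.02],[0,0,0],0],[[0,0,-0.04],[0,0,0],0],[[0,0,-0.045],[0,0,0],0],[[0,0,-0.045],[0,0,0],0],[[0,0,0],[0,0,0],0]]'
python3 - <<'E'
from h import *
im,d=manip.grab_frame("scene"); np.save("s1.npy",d); s=manip.state(); u=proj("scene",[s["tool_pos"]])[0]; print(u,s["tool_pos"],s["time"])
a,b=max(0,int(u[0])-110),max(0,int(u[1])-90); cv2.imwrite("pics/s1.png",cv2.resize(im[b:b+180,a:a+220,::-1],None,fx=3,fy=3)); print(a,b)
E
```

```text
time: 7.1
tool_pos: [0.415, 0.3054, 0.1878]
tool_rot: [0.006, 0.219, 0.976, 0.005]
contact_force: [1.6, 0.6, -0.0]
gripper_width: 0.24
grasp_force: 61.2
[449.58480969 190.6895731 ] [0.41340745 0.30453798 0.18407605] 7.15
339 100
```

View pics/s1.png

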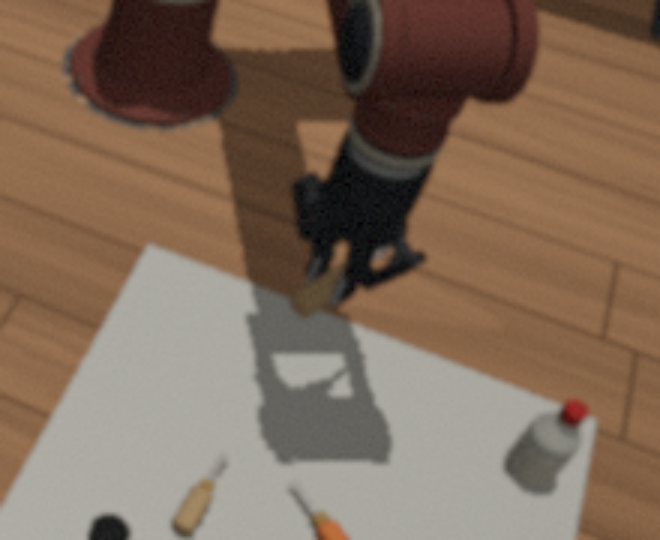

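The long driver is held: its butt shows at (320,292) in the crop, roughly level. Next I carry it over the +y row.

```bash
python3 -m inch '[[[0,0,-0.01],[0,0,-0.131],0],[[0,0,-0.01],[0,0,-0.131],0],[[0,0,-0.01],[0,0,-0.131],0],[[0,0,-0.01],[0,0,-0.132],0],[[0,0,0],[0,0,0],0]]'
python3 -m inch '[[[-0.0147,-0.0444,0],[0,0,0],0],[[-0.0147,-0.0444,0],[0,0,0],0],[[-0.0147,-0.0444,0],[0,0,0],0],[[-0.0147,-0.0444,0],[0,0,0],0],[[-0.0147,-0.0444,0],[0,0,0],0],[[-0.0147,-0.0444,0],[0,0,0],0],[[-0.0147,-0.0444,0],[0,0,0],0],[[-0.0147,-0.0444,0],[0,0,0],0]]'
python3 -m inch '[[[-0.0147,-0.0444,0],[0,0,0],0],[[-0.0147,-0.0444,0],[0,0,0],0],[[0,0,0],[0,0,0],0],[[0,0,0],[0,0,0],0]]'
python3 - <<'E'
from h import *
im,d=manip.grab_frame("scene"); s=manip.state(); u=proj("scene",[s["tool_pos"]])[0]; print(u,s["tool_pos"],s["tool_rot"])
a,b=max(0,int(u[0])-110),max(0,int(u[1])-60); cv2.imwrite("pics/s2.png",cv2.resize(im[b:b+180,a:a+220,::-1],None,fx=3,fy=3)); print(a,b)
E
```

```text
time: 7.65
tool_pos: [0.4111, 0.3033, 0.2188]
tool_rot: [0.0, -0.042, 0.999, 0.0]
contact_force: [-0.7, 0.5, -1.1]
gripper_width: 0.241
grasp_force: 61.2
time: 8.45
tool_pos: [0.5578, -0.0426, 0.2169]
tool_rot: [-0.001, -0.04, 0.999, 0.0]
contact_force: [-0.5, 0.1, -0.9]
gripper_width: 0.24
grasp_force: 61.2
time: 8.85
tool_pos: [0.5942, -0.1274, 0.2167]
tool_rot: [-0.002, -0.04, 0.999, 0.001]
contact_force: [0.7, -0.3, -2.2]
gripper_width: 0.236
grasp_force: 61.2
[279.09813161 168.34661231] [ 0.59405909 -0.12640339  0.21705506] [-1.33231217e-03 -4.10795555e-02  9.99154700e-01  7.61686468e-04]
169 108
```

View pics/s2.png

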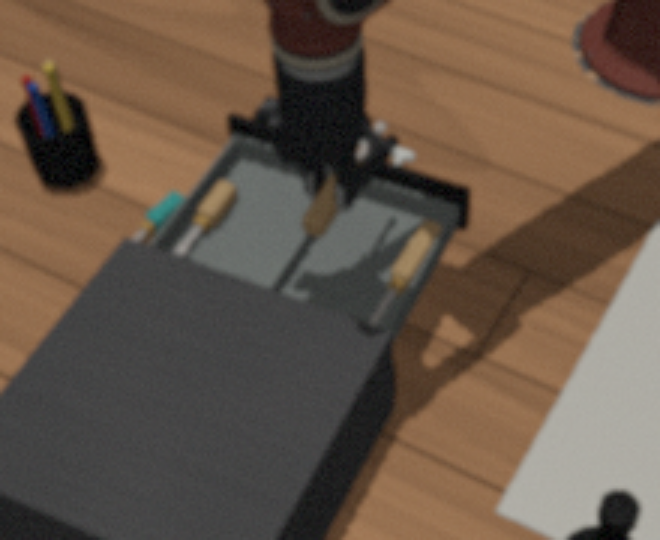

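The driver hangs over the right-hand row in this view (the long-sample row), aligned with the sample at (415,255). I'll lower it and let go with a small opening.

```bash
python3 -m inch '[[[-0.004,0.001,0.03],[0,0,0],0],[[0,0,0.03],[0,0,0],0],[[0,0,0.025],[0,0,0],0],[[0,0,0.014],[0,0,0],0],[[0,0,0.005],[0,0,0],0],[[0,0,0.0045],[0,0,0],0],[[0,0,0],[0,0,0],0]]'
```

```text
time: 9.6
tool_pos: [0.5992, -0.1253, 0.111]
tool_rot: [0.001, -0.042, 0.999, -0.0]
contact_force: [-0.3, -0.2, -0.4]
gripper_width: 0.24
grasp_force: 61.2
```

```bash
python3 -m inch '[[[0,0,0.003],[0,0,0],0],[[0,0,0],[0,0,0],0.42],[[0,0,0],[0,0,0],0.42],[[0,0,0],[0,0,0],0.42],[[0,0,-0.02],[0,0,0],0.42],[[0,0,-0.03],[0,0,0],0.42],[[0,0,-0.045],[0,0,0],0.42],[[0,0,-0.03],[0,0,0],0.42]]'
```

```text
time: 10.4
tool_pos: [0.5996, -0.1258, 0.2358]
tool_rot: [0.002, -0.042, 0.999, -0.001]
contact_force: [-0.1, -0.2, -0.1]
gripper_width: 0.419
grasp_force: 0.0
```

```bash
python3 -m inch '[[[-0.0035,0.0442,0],[0,0,0],0.42],[[-0.0035,0.0442,0],[0,0,0],0.42],[[-0.0035,0.0442,0],[0,0,0],0.42],[[-0.0035,0.0442,0],[0,0,0],0.6],[[-0.0035,0.0442,0],[0,0,0],0.6],[[-0.0035,0.0442,0],[0,0,0],0.6],[[-0.0035,0.0442,0],[0,0,0],0.6],[[-0.0035,0.0442,0],[0,0,0],0.6]]'
python3 -m inch '[[[-0.0035,0.0442,0],[0,0,0],0.6],[[0,0,0.04],[0,0,0.0865],0.6],[[0,0,0.04],[0,0,0.0865],0.6],[[0,0,0.03],[0,0,0],0.6],[[0,0,0],[0,0,0],0.6],[[0,0,0],[0,0,0],0.6]]'
python3 - <<'E'
from h import *
im,d=manip.grab_frame("scene"); cv2.imwrite("pics/s3.png",cv2.resize(im[130:320,200:460,::-1],None,fx=3,fy=3)); s=manip.state(); print(proj("scene",[s["tool_pos"]]),s["time"])
im,d=manip.grab_frame("top"); P=cloud("top",d); np.save("t3.npy",d); cv2.imwrite("pics/t3.png",im[:,:,::-1])
h=cv2.cvtColor(im,cv2.COLOR_RGB2HSV).astype(int)
m=np.zeros(d.shape,bool); m[180:232,347:372]=1; m&=(h[...,0]<30)&(h[...,1]>70)&(h[...,2]>80)
q=P[m]; print(m.sum(),np.median(q,0).round(3),q.min(0).round(3),q.max(0).round(3))
E
```

```text
time: 11.2
tool_pos: [0.5968, 0.231, 0.2328]
tool_rot: [0.0, -0.042, 0.999, 0.0]
contact_force: [-0.3, -0.2, -0.1]
gripper_width: 0.604
grasp_force: 0.0
time: 11.8
tool_pos: [0.5968, 0.2735, 0.1226]
tool_rot: [-0.0, 0.044, 0.999, -0.0]
contact_force: [-0.4, -0.5, 0.7]
gripper_width: 0.596
grasp_force: 0.0
[[412.12566285 248.50113626]] 11.85
209 [ 0.592 -0.124  0.097] [ 0.323 -0.139  0.07 ] [0.637 0.005 1.595]
```

View pics/s3.png

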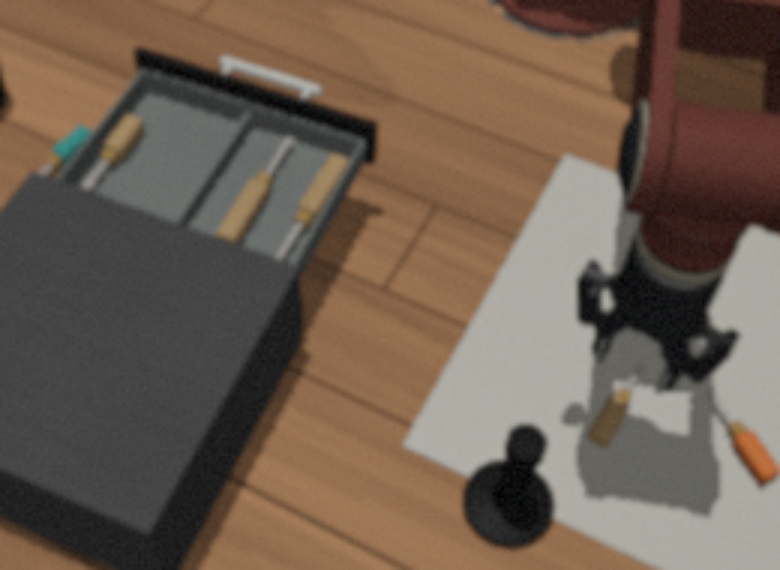

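The long driver lies at (245,195) beside the long sample, top at z=0.097 m (about 21 mm above the drawer floor), so it is flat. The gripper is above the short driver at (610,415). I'll grasp it.

```bash
python3 -m inch '[[[0,0,0.03],[0,0,0],0.6],[[0,0,0.03],[0,0,0],0.6],[[0,0,0.02],[0,0,0],0.6],[[0,0,0.0105],[0,0,0],0.6],[[0,0,0],[0,0,0],0.6]]'
python3 -m inch '[[[0,0,0],[0,0,0],0],[[0,0,0],[0,0,0],0],[[0,0,0],[0,0,0],0],[[0,0,0],[0,0,0],0],[[0,0,0],[0,0,0],0],[[0,0,0],[0,0,0],0]]'
```

```text
time: 12.4
tool_pos: [0.5969, 0.2735, 0.0321]
tool_rot: [-0.0, 0.044, 0.999, 0.0]
contact_force: [-0.1, 0.1, 0.1]
gripper_width: 0.602
grasp_force: 0.0
time: 13.0
tool_pos: [0.5985, 0.2741, 0.0345]
tool_rot: [0.002, 0.044, 0.999, 0.001]
contact_force: [-0.3, -0.5, 7.2]
gripper_width: 0.239
grasp_force: 62.2
```

```bash
python3 -m inch '[[[0,0,-0.03],[0,0,0],0],[[0,0,-0.045],[0,0,0],0],[[0,0,-0.045],[0,0,0],0],[[0,0,-0.045],[0,0,-0.0865],0],[[0,0,-0.035],[0,0,-0.0865],0],[[0.0039,-0.0452,0],[0,0,0],0],[[0.0039,-0.0452,0],[0,0,0],0],[[0.0039,-0.0452,0],[0,0,0],0]]'
python3 -m inch '[[[0.0039,-0.0452,0],[0,0,0],0],[[0.0039,-0.0452,0],[0,0,0],0],[[0.0039,-0.0452,0],[0,0,0],0],[[0.0039,-0.0452,0],[0,0,0],0],[[0.0039,-0.0452,0],[0,0,0],0],[[0.0039,-0.0452,0],[0,0,0],0],[[0.0039,-0.0452,0],[0,0,0],0],[[0.0039,-0.0452,0],[0,0,0],0]]'
python3 -m inch '[[[0,0,0],[0,0,0],0],[[0,0,0],[0,0,0],0],[[0,0,0],[0,0,0],0]]'
python3 - <<'E'
from h import *
im,d=manip.grab_frame("scene"); s=manip.state(); u=proj("scene",[s["tool_pos"]])[0]; print(u,s["tool_pos"],s["tool_rot"])
a,b=max(0,int(u[0])-110),max(0,int(u[1])-60); cv2.imwrite("pics/s4.png",cv2.resize(im[b:b+180,a:a+220,::-1],None,fx=3,fy=3)); print(a,b)
E
```

```text
time: 13.8
tool_pos: [0.5962, 0.1364, 0.2325]
tool_rot: [0.001, -0.043, 0.999, -0.0]
contact_force: [0.6, -0.4, -2.1]
gripper_width: 0.232
grasp_force: 61.4
time: 14.6
tool_pos: [0.5953, -0.2273, 0.2319]
tool_rot: [0.0, -0.042, 0.999, 0.0]
contact_force: [0.9, 0.2, -0.3]
gripper_width: 0.238
grasp_force: 61.4
time: 14.9
tool_pos: [0.5957, -0.2245, 0.2317]
tool_rot: [-0.0, -0.042, 0.999, 0.0]
contact_force: [-0.6, -0.1, -0.9]
gripper_width: 0.237
grasp_force: 61.3
[248.1489186  152.56633201] [ 0.59580021 -0.22418977  0.23170517] [-9.55663293e-05 -4.28074889e-02  9.99083301e-01  2.57754849e-04]
138 92
```

View pics/s4.png

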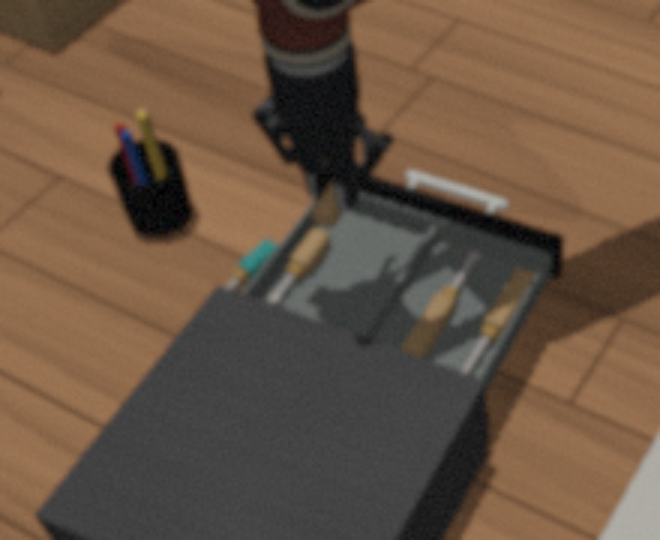

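The short driver is held over the empty part of the short row, with its sample at (305,255). Lowering and releasing.

```bash
python3 -m inch '[[[0,0.002,0.035],[0,0,0],0],[[0,0,0.035],[0,0,0],0],[[0,0,0.025],[0,0,0],0],[[0,0,0.014],[0,0,0],0],[[0,0,0.007],[0,0,0],0],[[0,0,0.004],[0,0,0],0],[[0,0,0],[0,0,0],0]]'
```

```text
time: 15.65
tool_pos: [0.5962, -0.2235, 0.1127]
tool_rot: [0.001, -0.042, 0.999, -0.0]
contact_force: [-0.8, 0.1, -1.1]
gripper_width: 0.237
grasp_force: 61.4
```

```bash
python3 -m inch '[[[0,0,0.0025],[0,0,0],0],[[0,0,0],[0,0,0],0.42],[[0,0,0],[0,0,0],0.42],[[0,0,0],[0,0,0],0.42],[[0,0,-0.02],[0,0,0],0.42],[[0,0,-0.03],[0,0,0],0.42],[[0,0,-0.045],[0,0,0],0.42],[[0,0,-0.03],[0,0,0],0.42]]'
python3 -m inch '[[[0.0425,0.0097,0],[0,0,0],0.42],[[0.0425,0.0097,0],[0,0,0],0],[[0.0425,0.0097,0],[0,0,0],0],[[0.0425,0.0097,0],[0,0,0],0],[[0.0425,0.0097,0],[0,0,0],0],[[0,0,0],[0,0,0],0],[[0,0,0],[0,0,0],0]]'
python3 - <<'E'
from h import *
im,d=manip.grab_frame("scene"); P=cloud("scene",d); s=manip.state(); print(s["tool_pos"])
cv2.imwrite("pics/s5.png",cv2.resize(im[110:310,150:370,::-1],None,fx=3,fy=3))
h=cv2.cvtColor(im,cv2.COLOR_RGB2HSV)
m=(h[...,0]<30)&(h[...,1]>70)&(h[...,2]>80)&(P[...,0]>.49)&(P[...,0]<.67)&(P[...,2]>.08)&(P[...,2]<.12)
o=np.array([.480,-.1857]); R=np.array([[.9963,.0854],[-.0854,.9963]])
n,l,st,c=cv2.connectedComponentsWithStats(m.astype(np.uint8))
for i in range(1,n):
    if st[i,4]>30:
        q=P[l==i]; e=(q[:,:2]-o)@R.T; print(st[i],np.median(e,0).round(3),np.median(q[:,2]).round(3),e.min(0).round(3),e.max(0).round(3))
E
```

```text
time: 16.45
tool_pos: [0.5963, -0.2239, 0.2379]
tool_rot: [0.002, -0.042, 0.999, -0.001]
contact_force: [0.5, -0.5, 0.8]
gripper_width: 0.422
grasp_force: 0.0
time: 17.15
tool_pos: [0.3795, -0.1932, 0.2349]
tool_rot: [0.001, -0.042, 0.999, -0.001]
contact_force: [-0.1, -0.7, 0.1]
gripper_width: 0.001
grasp_force: 0.0
[ 0.38024976 -0.19339522  0.23511359]
[233 168  14  16 118] [ 0.093 -0.107] 0.095 [ 0.061 -0.13 ] [ 0.123 -0.097]
[248 178  14  17 119] [ 0.115 -0.045] 0.095 [ 0.076 -0.058] [ 0.141 -0.037]
[299 181  17  24 167] [0.074 0.11 ] 0.096 [0.023 0.099] [0.116 0.119]
[273 187  17  24 176] [0.126 0.053] 0.096 [0.075 0.039] [0.165 0.061]
```

View pics/s5.png

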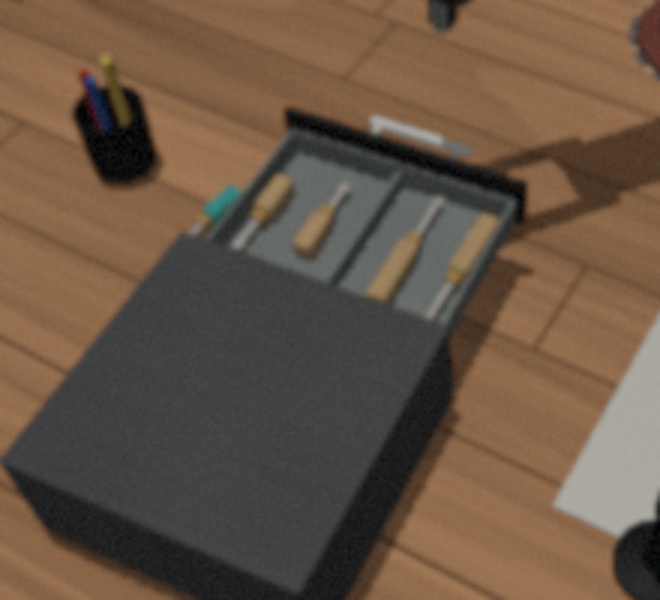

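All four drivers lie flat in the right rows: in the crop, shorts at (268,200) and (315,230), longs at (395,265) and (470,245). Now I'll go down in front of the bar and push it gently.

```bash
python3 -m inch '[[[0,0,0.04],[0,0,0],0],[[0,0,0.04],[0,0,0],0],[[0,0,0.04],[0,0,0],0],[[0,0,0.018],[0,0,0],0],[[0,0,0],[0,0,0],0],[[-0.01,0,0],[0,0,0],0],[[-0.01,0,0],[0,0,0],0],[[-0.006,0,0],[0,0,0],0]]'
python3 -m inch '[[[-0.006,0,0],[0,0,0],0],[[-0.006,0,0],[0,0,0],0],[[-0.006,0,0],[0,0,0],0],[[-0.008,0,0],[0,0,0],0],[[-0.01,0,0],[0,0,0],0],[[-0.01,0,0],[0,0,0],0],[[-0.01,0,0],[0,0,0],0],[[-0.01,0,0],[0,0,0],0]]'
python3 -m inch '[[[-0.01,0,0],[0,0,0],0],[[-0.01,0,0],[0,0,0],0],[[-0.01,0,0],[0,0,0],0],[[-0.01,0,0],[0,0,0],0],[[-0.01,0,0],[0,0,0],0],[[-0.01,0,0],[0,0,0],0],[[-0.01,0,0],[0,0,0],0],[[-0.01,0,0],[0,0,0],0]]'
```

```text
time: 18.0
tool_pos: [0.4083, -0.1917, 0.0985]
tool_rot: [0.002, -0.042, 0.999, -0.001]
contact_force: [0.7, 0.9, 0.4]
gripper_width: -0.002
grasp_force: 0.0
time: 18.8
tool_pos: [0.4723, -0.1851, 0.0962]
tool_rot: [-0.0, -0.042, 0.999, 0.0]
contact_force: [-2.0, 0.4, 1.8]
gripper_width: 0.005
grasp_force: 1.0
time: 19.6
tool_pos: [0.5519, -0.1784, 0.0961]
tool_rot: [-0.0, -0.042, 0.999, 0.0]
contact_force: [-2.3, 1.2, 0.1]
gripper_width: 0.003
grasp_force: 1.0
```

```bash
python3 -m inch '[[[-0.01,0,0],[0,0,0],0],[[-0.01,0,0],[0,0,0],0],[[-0.01,0,0],[0,0,0],0],[[-0.008,0,0],[0,0,0],0],[[-0.005,0,0],[0,0,0],0],[[-0.004,0,0],[0,0,0],0],[[-0.003,0,0],[0,0,0],0],[[-0.003,0,0],[0,0,0],0]]'
python3 -m inch '[[[-0.003,0,0],[0,0,0],0],[[-0.002,0,0],[0,0,0],0],[[-0.002,0,0],[0,0,0],0],[[0,0,0],[0,0,0],0]]'
```

```text
time: 20.4
tool_pos: [0.6041, -0.1743, 0.0964]
tool_rot: [-0.0, -0.042, 0.999, -0.0]
contact_force: [-1.5, 0.8, 0.3]
gripper_width: 0.0
grasp_force: 0.8
time: 20.8
tool_pos: [0.6065, -0.174, 0.0962]
tool_rot: [-0.007, -0.042, 0.999, 0.0]
contact_force: [-21.2, -0.5, 11.9]
gripper_width: -0.0
grasp_force: 10.7
```

The force jumped to 21 N, so the drawer has reached its stop. I'll back off and check.

```bash
python3 -m inch '[[[0.01,0,0],[0,0,0],0],[[0.03,0,0],[0,0,0],0],[[0.04,0,0],[0,0,0],0],[[0.04,0,0],[0,0,0],0],[[0,0,-0.04],[0,0,0],0],[[0,0,-0.04],[0,0,0],0],[[0,0,-0.04],[0,0,0],0],[[0.04,0,0],[0,0,0],0]]'
python3 - <<'E'
from h import *
im,d=manip.grab_frame("top"); P=cloud("top",d); cv2.imwrite("pics/t6.png",cv2.resize(im[70:290,240:480,::-1],None,fx=2.5,fy=2.5))
e=(P[...,:2]-[.480,-.1857])@np.array([[.9963,.0854],[-.0854,.9963]]).T
m=(P[...,2]>.11)&(P[...,2]<.14)&(abs(e[...,1])<.12)&(e[...,0]>.1)&(e[...,0]<.6)
x=e[...,0][m]; print("top surfaces x_d",np.percentile(x,[0,.5,1,50,99,100]).round(3), "bar z", np.sort(x)[:5])
h=(e[...,0]>.08)&(e[...,0]<.165)&(abs(e[...,1])<.06)&(P[...,2]>.09)&(P[...,2]<.13); print("bar",np.median(e[h],0),h.sum())
print(manip.state()["tool_pos"],manip.state()["contact_force"])
E
```

```text
time: 21.6
tool_pos: [0.4566, -0.1892, 0.2251]
tool_rot: [0.007, -0.043, 0.999, -0.004]
contact_force: [-0.5, -1.0, 1.2]
gripper_width: -0.003
grasp_force: 0.0
top surfaces x_d [0.134 0.142 0.175 0.314 0.463 0.468] bar z [0.13445634 0.13649636 0.13665592 0.13681298 0.13697042]
bar [ 0.14195756 -0.00110765] 171
[ 0.44924452 -0.18796821  0.21996426] [ 1.75716276  0.27920044 -2.42272005]
```

View pics/t6.png

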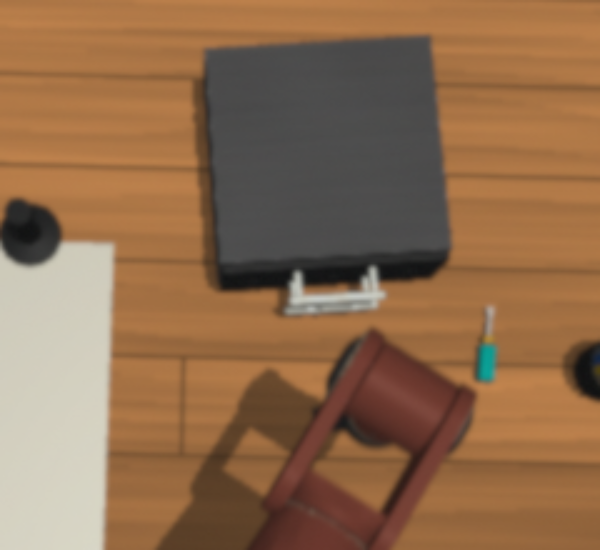

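The drawer is flush with the chest in this view. The bar at (335,300) moved about 0.187 m, which matches the full travel, and the arm is clear. Handing in.

```bash
python3 -m inch '[[[0,0,0],[0,0,0],0],[[0,0,0],[0,0,0],0],[[0,0,0],[0,0,0],0],[[0,0,0],[0,0,0],0]]'; python3 -c "
from plant import manip
print(manip.job_done())"
```

```text
time: 22.05
tool_pos: [0.452, -0.1869, 0.2158]
tool_rot: [-0.0, -0.042, 0.999, 0.0]
contact_force: [0.1, 0.8, 0.7]
gripper_width: 0.0
grasp_force: 0.0
the job is handed in; nothing more can be done
None
```

I put both wooden screwdrivers flat in their matching rows, pushed the drawer shut to its stop and handed the job in at 22 s on the robot clock; the hand-in gave no verdict, so I can't confirm a pass.

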